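# Clear the runway and clamp the glass holder's leg at its length mark

## Robot

A 7-joint arm with a two-finger parallel gripper is mounted at the origin on the work surface. World frame = base frame: x ahead of the robot, y to its left, z up, the work surface at z = 0. Lengths are in m, angles in rad, forces in N, time in s.
With the tool pointing down it reaches from about 0.425 to 0.875 m from the base axis. Payload 8.4 kg.
Tool frame: the origin (TCP) lies midway between the tips of the shut fingers; the grasp point (between the pads) lies 19 mm behind it (bot.grip_point_offset is the distance from the TCP to the grasp point, in m); z points along the fingers, y is the direction in which the jaws open and shut (so a half turn about z gives the same grasp; the last joint's range is limited). The gripper opens to 85 mm and grips with 20 to 120 N. Pads are 22 mm wide; open, the fingers measure 114 mm over their backs; the gripper's body (76 mm by 85 mm) begins 54 mm behind the grasp point. The pads swing forward as they close: fully open they stand 13 mm farther back than shut.
Start: joints at [-1.25, 0.333, 0.04, 1.465, -0.013, 1.343, -0.059], TCP at [0.265, 0.594, 0.231] pointing down, gripper open.
Joint ranges: [-2.58, 2.58], [-0.38, 2.09], [-1.3, 1.39], [0.25, 2.4], [-1.5, 4.64], [0.08, 2.09], [-2.65, 2.65]. Speed limits (rad/s): [2.22, 2.22, 2.79, 2.79, 3.14, 3.14, 3.14].

## Interface

Orientations are given as a unit quaternion [w, x, y, z].
In Python, from plant import bot, viewer, workorder gives the robot as it stands.
- The arm moves only by the tool drive_tool, never from a script. Its argument "targets" is a list of rows, each an object with "offset": the shift along the tool's x, y, z in mm, a list of three; "turn": the turn, a rotation vector about the tool's x, y, z in degrees, a list of three. In form: [{"offset": [dx, dy, dz], "turn": [ax, ay, az]}, ...]. A call has 1 to 20 rows; each row is the pose to reach, as a shift and turn from the pose commanded when the call began, along the tool's axes at that moment; what a row does not reach only later rows make up. A row lasts 1/10 s, in which the tool goes at most 50 mm and 8.59 degrees, less where a joint would pass 70% of its speed; a pose out of reach is approached as far as the arm can. A call with a gripper value outside its range is refused whole. "hand" is the closure, from -1 (fully open) to 1 (shut), so that 0 is half open, set as the call begins (left out, the last holds). The fingers move at their own pace and stop on an object; the grip force is fixed at half the most. Time passes only in rows, so rows that repeat a pose let the fingers close. It gives the time, the measured TCP pose, the force and the opening at its end, in the units of the state.
- bot.get_obs(): the state, without advancing time (a new reading comes with each control period).
- viewer.read_camera(name): name is "scene" or "top" or "wrist"; returns (picture, depth): 420x560x3 uint8, red, green, blue; 420x560 float32, m along the optical axis (not along the pixel's ray), 0 where there is no reading.
- viewer.camera_model(name): a dict with "vertical_fov" (degrees; the focal length in pixels is half the picture's height over the tangent of half this angle, whatever the lens; pixels are square), "cx", "cy" (the principal point, pixels), "rvec" (rotation vector, rad) and "tvec" (3), from world to camera coordinates, as OpenCV has them. Camera axes: x right, y down, z forward; pixel columns grow to the right and rows downward; lengths in m; the calibration is good to about 2 mm. A picture is of the moment at which its call begins: read the wrist's pose just before it. camera_model takes no time and is no camera call; for the wrist camera it gives the pose at the moment of the call.
- workorder.job_done(): hands the job in, once; it reports no verdict.
The state is a dict: "clock": time; "qpos": joint angles; "qvel": joint speeds; "effort": joint torques, N m; "tool_pos": TCP position; "tcp_rot": TCP orientation; "wrist_force": force on the tool from outside, world axes, zero at the start; "ft_torque": the same for the moment, N m; "grip_width": opening from 0.0 (shut) to 1.0 (fully open).
Only numpy, scipy, OpenCV 4.12 (cv2) and the standard library are available. Lean on these libraries where they do the work, as an engineer would, in place of code of your own. Each camera call takes 0.05 s, during which the arm holds its last target.

## Task

Use the wooden scraper block to push the three loose marble chips off the glass holder's steel base plate (do not push them with the fingers), and set the block down on the shelf clear of the plate. Then, with the cam tab still open, slide the holder's sprung leg out until its end plate is in line with the upright blade on the scale bar, and while holding the leg at that mark pinch the cam tab home against the post beside it. Finish holding it like that, leg at the mark and cam squeezed shut, because both spring back when let go; leave the other things on the shelf where they are.

Things in the scene. Friction and masses are not known exactly. Their poses are not given: they have to be found in the camera images.
- holder: Glass holder fixed to the shelf. Origin: on the shelf under the mouth of its dark steel sleeve; x = the way the leg slides out, z up (the holder's x, y, z are used below, in mm). Dark steel base plate 8 thick, x -230 to 200, y -40 to 40. Sleeve x -100 to 0, 44 wide, top z 40. Fixed tumbler at x -165, top z 98. Scale bar 8 high along it: x -60 to 200, y -91 to -55.
- plate_end (a point): Middle of the base plate's outer end, on its top face (holder x 200, y 0, z 8). The chips lie on the plate within 95 mm of this end, within 40 mm of the middle line; between them and the leg's end plate (front face at x 62 when the leg is in) some 40 mm of the plate is free. Beyond the end is bare shelf.
- leg_plate (a point): Centre of the leg's steel end plate: upright, 6 thick (holder x), 100 wide (y), z 24 to 56. With the leg in it is at x 59, y 0, z 40. Fingers let down either side of post and tab, behind this plate, push the leg out by pressing on its rear face, 3 mm behind this point. The leg's carriage below is 68 wide, top at z 24, x 12 to 62 with the leg in: stay above it.
- leg_post (a point): Centre of the aluminium post fixed on the leg: 30 (holder x) x 10 (y) x 40 tall, z 24 to 64; 18 mm behind the end plate's centre (its front touches that plate) and at y -6. Its outer face, y -11, is one side of the pinch.
- cam_tab (a point): Centre of the upright steel cam tab, 28 (holder x) x 6 (y) x 36 tall, z 28 to 64, on the leg beside the post, same x. Open: centre at y 16, outer face y 19. It slides 14 mm to -y until it touches the post (outer face y 5). Across post and tab: 30 mm open, 16 mm closed; the closed pair is centred on y -3.
- leg (a joint): Leg extension in m along holder x: 0 = in (where its spring holds it), 0.11 = end stop. The spring pulls it in with 2.6 N at 0, 0.2 N more per cm, so it must be held.
- cam (a joint): Cam tab travel in m: 0 = open (where its spring holds it), 0.014 = fully home against the post. Spring 1.3 N open, 4.4 N home; it opens when let go.
- mark (a point): The length mark: upright steel blade on a small foot on the scale bar, 6 thick (holder x), 30 wide, top at z 56, at holder y -73; fixed, axes as the holder's. This point is in its middle plane, z 40. The leg is at length when the end plate's centre has the same holder x (needed leg = holder x of this point - 0.059 m, 0.05 to 0.09).
- scraper_mid (a point): Centre of the loose wooden scraper block standing on the shelf, 0.1 to 0.2 kg, 70 tall; this point 35 above its underside. An upside-down T: blade 18 (its x) x 90 (its y) x 28 high, and on its middle a handle 18 (x) x 30 (y), 28 to 70 up. The broad faces look along +-x. Gripped from above across the handle's 30 mm (y; fingertips over the blade) or 18 mm (x).
- chip0_mid (a point): Centre of loose marble chip 0, a rough flat piece 21 x 15 x 11 mm, 11 g, lying on the base plate
- chip1_mid (a point): Centre of loose marble chip 1, a rough flat piece 18 x 17 x 12 mm, 11 g, lying on the base plate
- chip2_mid (a point): Centre of loose marble chip 2, a rough flat piece 22 x 13 x 10 mm, 11 g, lying on the base plate
- decanter: Empty glass ship's decanter, base 180 across, 215 tall; bystander, origin under its centre
- tumblers: Stack of three glass tumblers, 78 across, 146 tall; bystander, origin under its centre
- tray: Black plastic tray 110 x 160 x 22 with a glass stopper standing in it; bystander, origin under its centre
- stirrer: Thin steel cocktail stirrer 250 long, lying flat; bystander, origin under its centre
- jigger: Waisted steel spirit measure 48 across, 80 tall; bystander, origin under its centre
- stopper: Ground-glass decanter stopper, 52 across, 66 tall, standing in the tray; bystander, origin under its centre
- coasters: Pile of round cork coasters 90 across, 21 tall; bystander, origin under its centre

How it is judged:
On the way, in this order (a step that is already met when the one before it is completed fails the run):
1. all three chips are off the base plate ((x of chip0_mid in the frame of holder above 0.2 m or y of chip0_mid in the frame of holder above 0.04 m or y of chip0_mid in the frame of holder below -0.04 m) and (x of chip1_mid in the frame of holder above 0.2 m or y of chip1_mid in the frame of holder above 0.04 m or y of chip1_mid in the frame of holder below -0.04 m) and (x of chip2_mid in the frame of holder above 0.2 m or y of chip2_mid in the frame of holder above 0.04 m or y of chip2_mid in the frame of holder below -0.04 m)), for 0.1 s.
2. the scraper block is set down on the shelf, off the plate and let go (height (world z) of scraper_mid below 0.042 m and (x of scraper_mid in the frame of holder above 0.2 m or y of scraper_mid in the frame of holder above 0.04 m or y of scraper_mid in the frame of holder below -0.04 m) and contact force between the fingers and scraper below 0.2 N and linear speed of scraper below 0.03 m/s), for 0.2 s.
3. the leg is held out at the mark with the cam still open (x of leg_plate in the frame of mark between -0.005 and 0.005 m and value of joint cam below 0.005 m and contact force between the fingers and leg above 0.5 N), for 0.2 s.
4. the cam is closed with the leg at the mark (x of leg_plate in the frame of mark between -0.005 and 0.005 m and value of joint cam above 0.01 m and contact force between the fingers and cam above 1 N and contact force between the fingers and leg above 2 N), for 0.2 s.
At the end, for the whole second after the job is handed in: End plate within 5 mm of the mark blade's plane and cam tab closed (at least 10 of 14 mm), both held by the fingers (over 1 N on the tab, over 2 N in all); all chips' centres outside the base plate's outline; scraper block let go, resting on the shelf off the plate (all of step 1 and all of step 2 and all of step 4); the arm keeps its last pose, push and grip.
It fails at once if the cam is closed while the leg is away from the mark (value of joint cam above 0.008 m and not (x of leg_plate in the frame of mark between -0.012 and 0.012 m)).
It fails at once if a chip is pushed with the fingers (contact force between the fingers and chip0 above 1 N or contact force between the fingers and chip1 above 1 N or contact force between the fingers and chip2 above 1 N).
It fails at once if a bystander is moved by more than 3 cm (distance of any of decanter, tumblers, tray, stirrer, jigger, stopper, coasters from where it was at the start of the episode above 0.03 m).
It also fails if it takes over 58 s, if anything falls off the work surface, if the arm or the gripper's body presses on something with over 40 N, if the wrist force passes 120 N, or if a joint passes its speed limit or range.

## Working session

There is one attempt and no reset: what is moved stays moved. The work goes in short steps, Python scripts to look and compute and a tool call to move; the robot and the scene stay as the last step left them, time stands still between calls to the robot, and variables do not carry over. Pictures are saved under pics/ and viewed, and the job is handed in when it is done.

Besides the shell and the picture viewer there is one more tool, called after "Call:" by a JSON object that holds its "method" and its "body", one argument or row to a line. drive_tool: Moves the arm, as the interface text tells. Its arguments: {"type":"object","properties":{"targets":{"type":"array"},"hand":{"type":"number"}},"required":["targets"]}

```bash
ls; mkdir -p pics; cat > h.py <<'E'
import numpy as np, cv2
from plant import bot, viewer, workorder
def cam(name):
    m=viewer.camera_model(name); R,_=cv2.Rodrigues(np.array(m['rvec'],float)); t=np.array(m['tvec'],float)
    f=210/np.tan(np.radians(m['vertical_fov'])/2); return f,m['cx'],m['cy'],R,t
def snap(name,fn):
    c=cam(name); p,d=viewer.read_camera(name)
    cv2.imwrite('pics/'+fn+'.png',cv2.cvtColor(p,cv2.COLOR_RGB2BGR)); np.savez('pics/'+fn+'.npz',p=p,d=d,f=c[0],cx=c[1],cy=c[2],R=c[3],t=c[4])
    return p,d,c
def load(fn):
    z=np.load('pics/'+fn+'.npz'); return z['p'],z['d'],(float(z['f']),float(z['cx']),float(z['cy']),z['R'],z['t'])
def cast(c,u,v,zp):
    f,cx,cy,R,t=c; o=-R.T@t; r=R.T@np.array([(u-cx)/f,(v-cy)/f,1]); return o+r*(zp-o[2])/r[2]
def cloud(c,d):
    f,cx,cy,R,t=c; v,u=np.mgrid[:420,:560]; P=np.stack([(u-cx)/f*d,(v-cy)/f*d,d],-1); return (P-t)@R
def proj(c,X):
    f,cx,cy,R,t=c; q=R@np.array(X)+t; return f*q[0]/q[2]+cx,f*q[1]/q[2]+cy
E
python3 - <<'E'
from h import *
o=bot.get_obs(); print(o)
for n in('scene','top','wrist'):
    p,d,c=snap(n,n+'0'); print(n,c[0],c[1:3],-c[3].T@c[4], c[3])
print(bot.grip_point_offset)
E
```

```text
pics
{'clock': 0.0, 'qpos': array([-1.25021914,  0.33389855,  0.03986739,  1.46627439, -0.01335854,
        1.34327979, -0.05848851]), 'qvel': array([-0.00072266, -0.00053392,  0.00130433, -0.00096445, -0.00099862,
       -0.00042221, -0.00143237]), 'effort': array([-1.68017432e-04, -6.58551836e+01,  1.36528127e+00, -4.05565095e+01,
        1.67812634e-02,  1.25533232e-02, -1.77539886e-05]), 'tool_pos': array([0.26476448, 0.59314031, 0.23042764]), 'tcp_rot': array([-9.39342674e-05,  2.08346147e-01,  9.78054828e-01, -7.91951521e-04]), 'wrist_force': array([-0.47829222, -0.35294113,  0.23916079]), 'ft_torque': array([-0.02641813, -0.03665214,  0.01668384]), 'grip_width': 0.9967885791237421}
scene 390.6407412398975 (281.5537103576594, 211.39696855185895) [ 1.26046993 -0.1421949   0.79734526] [[ 0.09924438  0.99503349 -0.00767538]
 [ 0.71226386 -0.07642316 -0.69773899]
 [-0.69486024  0.06377978 -0.71631096]]
top 442.8635141185035 (285.4247080828243, 201.2837057889838) [ 0.47719472 -0.05486908  1.42737157] [[-2.20956651e-02 -9.99754736e-01 -1.50009047e-03]
 [-9.98248241e-01  2.21446911e-02 -5.48640285e-02]
 [ 5.48837913e-02  2.85205479e-04 -9.98492708e-01]]
wrist 353.2758944267791 (279.6958009737483, 209.51550052323557) [0.19884084 0.62363948 0.37393207] [[ 0.40810911  0.91293205 -0.00142539]
 [ 0.87482743 -0.39062783  0.28650805]
 [ 0.26100559 -0.11817351 -0.95807677]]
0.0187
```

View pics/top0.png

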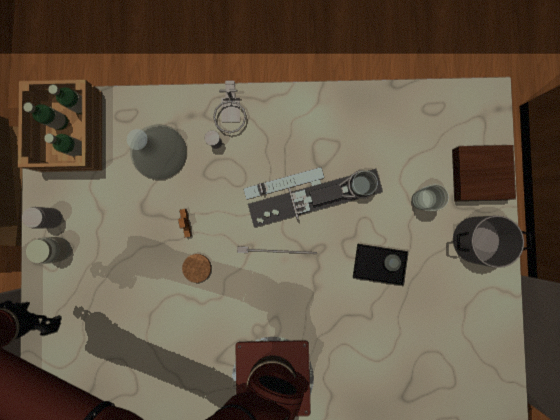

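View pics/scene0.png

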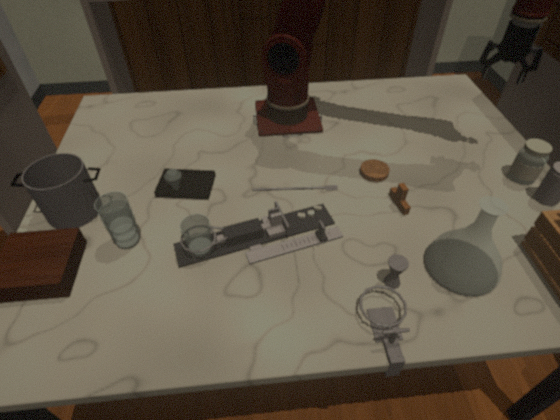

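View pics/wrist0.png

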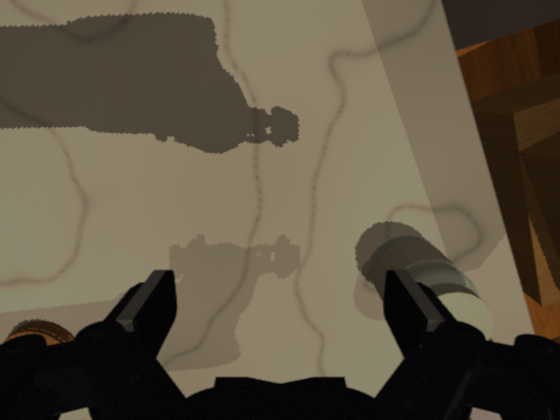

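Top view: the holder runs from (381,183) at the tumbler to (250,212) at its outer end, with three white chips near (265,214). The scraper is at (185,223) and the coasters at (197,267). I'll zoom in.

```bash
python3 - <<'E'
from h import *
p,d,c=load('top0')
a=cv2.resize(p[150:245,165:395],None,fx=3.4,fy=3.4,interpolation=cv2.INTER_CUBIC)
cv2.imwrite('pics/topz.png',cv2.cvtColor(cv2.convertScaleAbs(a,alpha=1.5),cv2.COLOR_RGB2BGR))
p,d,c=load('scene0')
a=cv2.resize(p[165:275,165:425],None,fx=3,fy=3,interpolation=cv2.INTER_CUBIC)
cv2.imwrite('pics/scz.png',cv2.cvtColor(cv2.convertScaleAbs(a,alpha=1.5),cv2.COLOR_RGB2BGR))
E
```

```text
(no output)
```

View pics/topz.png

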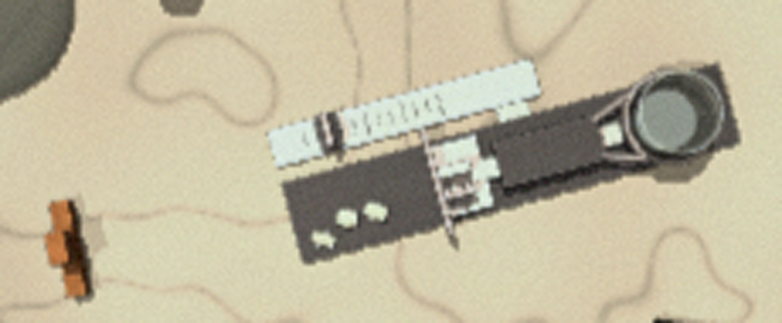

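View pics/scz.png

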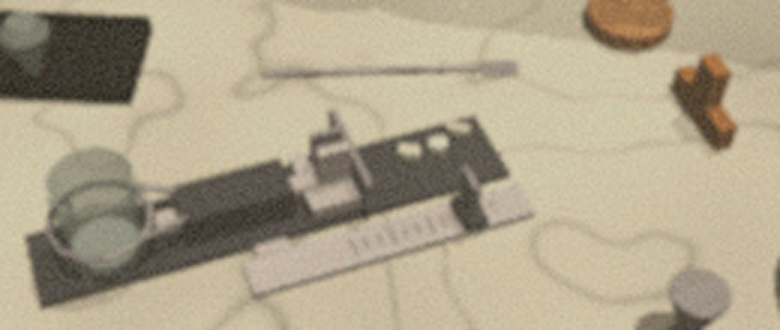

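```bash
cat > m1.py <<'E'
from h import *
p,d,c=load('top0')
h=cv2.cvtColor(p,cv2.COLOR_RGB2HSV)
# plate: dark
m=((h[...,2]<75)).astype(np.uint8); m[:150]=0;m[245:]=0;m[:,:240]=0;m[:,395:]=0
n,l,s,_=cv2.connectedComponentsWithStats(m); k=1+np.argmax(s[1:,4]); mm=(l==k).astype(np.uint8)
pts=np.argwhere(mm)[:,::-1].astype(np.float32); 
co=cv2.boxPoints(cv2.minAreaRect(pts)); W=np.array([cast(c,u,v,0.008) for u,v in co]); print(co,'\n',W)
print([np.linalg.norm(W[i]-W[(i+1)%4]) for i in range(4)])
# orange scraper
o=((h[...,0]<14)&(h[...,1]>120)).astype(np.uint8); o[:195]=0;o[250:]=0;o[:,:165]=0;o[:,205:]=0
P=cloud(c,d)
q=P[o>0]; print('scr',len(q),q.mean(0),q[:,2].min(),q[:,2].max())
for a,b in((.06,.08),(.018,.04)):
    s=q[(q[:,2]>a)&(q[:,2]<b)]; 
    if len(s)>3: r=cv2.minAreaRect(s[:,:2].astype(np.float32)*1000); print(a,len(s),s.mean(0),r)
w=((h[...,2]>140)).astype(np.uint8); 
n,l,s,ce=cv2.connectedComponentsWithStats(w)
for i in range(1,n):
    if 245<ce[i][0]<290 and 200<ce[i][1]<230 and s[i,4]<200: print('chip',ce[i],s[i,4],cast(c,*ce[i],0.018))
E
python3 m1.py
```

```text
[[291.61743 189.09425]
 [376.13904 168.2701 ]
 [382.5216  194.17583]
 [298.      214.99998]] 
 [[ 0.59400527 -0.07523312  0.008     ]
 [ 0.6552358  -0.34903031  0.008     ]
 [ 0.57115338 -0.36672874  0.008     ]
 [ 0.51031343 -0.09377539  0.008     ]]
[np.float64(0.28056028853068393), np.float64(0.08592489744014702), np.float64(0.279651627761591), np.float64(0.08572129235832034)]
scr 157 [0.4943879  0.26154339 0.04957242] 0.008099524673295186 1.4273715655197534
0.06 49 [0.4938191  0.26415888 0.06986341] ((493.42523193359375, 264.8526611328125), (28.710952758789062, 16.294727325439453), 7.998441219329834)
0.018 87 [0.49592983 0.26479464 0.02735835] ((494.0584716796875, 265.16766357421875), (86.39270782470703, 17.98043441772461), 8.518999099731445)
chip [274.94117647 211.58823529] 17 [ 0.52255987 -0.02037707  0.018     ]
chip [266.625 213.5  ] 16 [0.51706151 0.00621095 0.018     ]
chip [259.72727273 219.81818182] 11 [0.49745823 0.02854015 0.018     ]
```

```bash
cat > m2.py <<'E'
from h import *
p,d,c=load('top0')
h=cv2.cvtColor(p,cv2.COLOR_RGB2HSV)
m=((h[...,2]<75)).astype(np.uint8); m[:150]=0;m[232:]=0;m[:,:240]=0;m[:,395:]=0
n,l,s,ce=cv2.connectedComponentsWithStats(m)
keep=[i for i in range(1,n) if s[i,4]>60]; print([(ce[i],s[i]) for i in keep])
P=cloud(c,d)
# edge points of the end component on outer end
k=[i for i in keep if s[i,0]<260][0]
mm=(l==k).astype(np.uint8)
r=cv2.minAreaRect(np.argwhere(mm)[:,::-1].astype(np.float32)); print(r); co=cv2.boxPoints(r)
W=np.array([cast(c,u,v,0.008) for u,v in co]); print(co,W)
# whole
big=np.isin(l,[k for k in keep if s[k,4]>400 ])
co=cv2.boxPoints(cv2.minAreaRect(np.argwhere(big)[:,::-1].astype(np.float32))); W=np.array([cast(c,u,v,0.008) for u,v in co]); print('all',W,[np.linalg.norm(W[i]-W[(i+1)%4]) for i in range(4)])
# scale bar: bright
b=((P[...,2]>0.003)&(P[...,2]<.014)&(h[...,2]>150)&(h[...,1]<40)).astype(np.uint8)
b[:150]=0;b[215:]=0;b[:,:235]=0;b[:,340:]=0
n,l,s,ce=cv2.connectedComponentsWithStats(b); print(s[s[:,4]>40])
# tall points
for a,bb in((.045,.062),(.060,.07)):
    t=(P[...,2]>a)&(P[...,2]<bb); t[:150]=0;t[245:]=0;t[:,:240]=0;t[:,330:]=0
    print(a,[(np.round(x,3)) for x in P[t]][:40])
E
python3 m2.py
```

```text
[(array([339.0826686 , 191.68455402]), array([ 298,  169,   84,   47, 1379], dtype=int32)), (array([272.225     , 209.14782609]), array([249, 193,  47,  34, 920], dtype=int32))]
((271.6603698730469, 209.81130981445312), (24.17545509338379, 42.85649108886719), 74.05460357666016)
[[247.73584 204.07547]
 [288.9434  192.30188]
 [295.5849  215.54715]
 [254.37735 227.32074]] [[ 0.54892478  0.06665322  0.008     ]
 [ 0.58386043 -0.06640637  0.008     ]
 [ 0.50873237 -0.08599806  0.008     ]
 [ 0.47399688  0.0467018   0.008     ]]
all [[ 0.54924803  0.06657814  0.008     ]
 [ 0.65652775 -0.34726824  0.008     ]
 [ 0.5732009  -0.36776067  0.008     ]
 [ 0.46659989  0.04484566  0.008     ]] [np.float64(0.4275251621749484), np.float64(0.08580969088556675), np.float64(0.4261546143444021), np.float64(0.08545767947506651)]
[[     0      0    560    420 234654]
 [   266    168     57     24    442]
 [   244    186     15     12    102]]
0.045 [array([0.611, 0.023, 0.062]), array([0.608, 0.026, 0.057]), array([0.608, 0.023, 0.053]), array([0.605, 0.026, 0.058]), array([0.602, 0.023, 0.056]), array([
[... 1719 characters left out ...]
.062]), array([ 0.558, -0.1  ,  0.06 ]), array([ 0.558, -0.103,  0.063]), array([ 0.558, -0.106,  0.063]), array([ 0.558, -0.109,  0.065]), array([ 0.556, -0.081,  0.062]), array([ 0.555, -0.084,  0.067]), array([ 0.556, -0.087,  0.062]), array([ 0.555, -0.09 ,  0.064]), array([ 0.555, -0.093,  0.067]), array([ 0.555, -0.096,  0.063]), array([ 0.555, -0.099,  0.064]), array([ 0.555, -0.103,  0.061]), array([ 0.555, -0.106,  0.063]), array([ 0.552, -0.081,  0.063]), array([ 0.553, -0.084,  0.06 ]), array([ 0.552, -0.087,  0.063]), array([ 0.552, -0.09 ,  0.065]), array([ 0.549, -0.084,  0.065]), array([ 0.539, -0.105,  0.067]), array([ 0.539, -0.108,  0.068]), array([ 0.539, -0.111,  0.068])]
```

```bash
cat >> h.py <<'E'
from scipy.spatial.transform import Rotation as Ro
def rot(o):
    q=o['tcp_rot']; return Ro.from_quat([q[1],q[2],q[3],q[0]])
def go(pos,yaw):
    "offset mm and turn deg to reach world TCP pos, tool down with tool x at yaw deg"
    o=bot.get_obs(); R=rot(o); T=np.array([[np.cos(np.radians(yaw)),np.sin(np.radians(yaw)),0],[np.sin(np.radians(yaw)),-np.cos(np.radians(yaw)),0],[0,0,-1]]).T
    off=R.inv().apply(np.array(pos)-o['tool_pos'])*1000; tv=(R.inv()*Ro.from_matrix(T)).as_rotvec(degrees=True)
    print('off',off.round(1),'turn',tv.round(2))
E
python3 - <<'E'
from h import *
p,d,c=load('top0')
P=cloud(c,d)
for k in(30,80,120,160):
  m=(abs(P[...,2]-k/1000)<.015); m[:110]=0;m[195:]=0;m[:,:120]=0;m[:,200:]=0
  q=P[m]; print(k,len(q), q.min(0) if len(q) else 0,q.max(0) if len(q) else 0)
print(cast(c,158,152,.05),cast(c,187,152,.03),cast(c,158,180,.03))
go([.494,.265,.16],102)
E
```

```text
30 418 [0.63525832 0.26382837 0.01505589] [0.81219242 0.437551   0.04493661]
80 684 [0.65462878 0.28380774 0.06505628] [0.79223398 0.41778072 0.09494886]
120 274 [0.68583877 0.31233188 0.10506799] [0.76210403 0.38888682 0.13469015]
160 72 [0.70280565 0.33053625 0.14502604] [0.74467713 0.3626797  0.17400421]
[0.71648292 0.34153087 0.05      ] [0.71789541 0.25503265 0.03      ] [0.63051222 0.34785081 0.03      ]
off [-343.1 -206.2   70.9] turn [-7.000e-02  4.000e-02  5.394e+01]
```

Call:
{"method": "drive_tool", "body": {
  "targets": [
    {"offset": [-171, -103, 35], "turn": [0, 0, 27]},
    {"offset": [-171, -103, 35], "turn": [0, 0, 27]},
    {"offset": [-171, -103, 35], "turn": [0, 0, 27]},
    {"offset": [-171, -103, 35], "turn": [0, 0, 27]},
    {"offset": [-343, -206, 71], "turn": [0, 0, 54]},
    {"offset": [-343, -206, 71], "turn": [0, 0, 54]},
    {"offset": [-343, -206, 71], "turn": [0, 0, 54]},
    {"offset": [-343, -206, 71], "turn": [0, 0, 54]},
    {"offset": [-343, -206, 71], "turn": [0, 0, 54]},
    {"offset": [-343, -206, 71], "turn": [0, 0, 54]},
    {"offset": [-343, -206, 71], "turn": [0, 0, 54]},
    {"offset": [-343, -206, 71], "turn": [0, 0, 54]}
  ],
  "hand": -0.3
}}

```text
clock: 1.35
tool_pos: [0.4932, 0.2675, 0.1604]
tcp_rot: [-0.0, 0.629, 0.778, 0.0]
wrist_force: [0.4, 0.6, -0.6]
grip_width: 0.655
```

```bash
python3 - <<'E'
from h import *
o=bot.get_obs(); print(o['clock'],o['tool_pos'],o['grip_width'],rot(o).as_matrix().round(3))
p,d,c=snap('wrist','w1'); h=cv2.cvtColor(p,cv2.COLOR_RGB2HSV); P=cloud(c,d)
m=(h[...,0]<16)&(h[...,1]>110)&(d>0)
for a,b in((.066,.075),(.022,.033)):
  s=P[m&(P[...,2]>a)&(P[...,2]<b)]
  s=s[np.linalg.norm(s[:,:2]-[.494,.265],axis=1)<.08]
  print(a,len(s),s.mean(0),cv2.minAreaRect(s[:,:2].astype(np.float32)*1000))
E
```

```text
1.35 [0.493227   0.26751817 0.16043122] 0.6548780068171391 [[-0.21   0.978 -0.   ]
 [ 0.978  0.21   0.001]
 [ 0.001 -0.    -1.   ]]
0.066 1046 [0.49467385 0.26927726 0.07055781] ((494.8633117675781, 268.65093994140625), (29.84270477294922, 17.68848991394043), 11.512513160705566)
0.022 1734 [0.49448935 0.26959232 0.02844715] ((495.1236267089844, 268.1360778808594), (89.43395233154297, 18.76696014404297), 10.270977020263672)
```

View pics/w1.png

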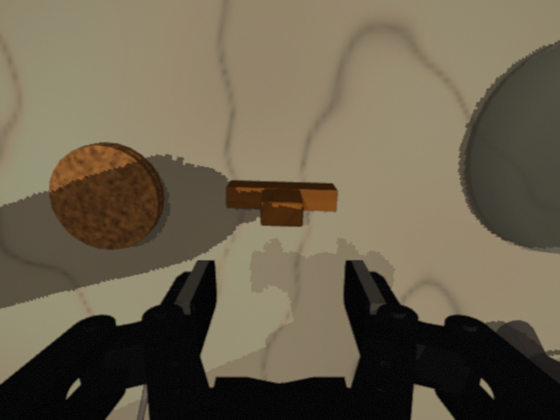

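Call:
{"method": "drive_tool", "body": {
  "targets": [
    {"offset": [1, 2, 40], "turn": [0, 0, 1]},
    {"offset": [1, 2, 80], "turn": [0, 0, 1]},
    {"offset": [1, 2, 105], "turn": [0, 0, 1]},
    {"offset": [1, 2, 120], "turn": [0, 0, 1]},
    {"offset": [1, 2, 124], "turn": [0, 0, 1]},
    {"offset": [1, 2, 124], "turn": [0, 0, 1]},
    {"offset": [1, 2, 124], "turn": [0, 0, 1]}
  ]
}}

```text
clock: 2.1
tool_pos: [0.4967, 0.2677, 0.0377]
tcp_rot: [0.0, 0.636, 0.771, 0.001]
wrist_force: [0.7, 0.1, 0.6]
grip_width: 0.65
```

Call:
{"method": "drive_tool", "body": {
  "targets": [
    {"offset": [0, 0, 0], "turn": [0, 0, 0]},
    {"offset": [0, 0, 0], "turn": [0, 0, 0]},
    {"offset": [0, 0, 0], "turn": [0, 0, 0]},
    {"offset": [0, 0, 0], "turn": [0, 0, 0]},
    {"offset": [0, 0, 0], "turn": [0, 0, 0]},
    {"offset": [0, 0, 0], "turn": [0, 0, 0]},
    {"offset": [0, 0, -10], "turn": [0, 0, 0]},
    {"offset": [0, 0, -30], "turn": [0, 0, 0]},
    {"offset": [0, 0, -60], "turn": [0, 0, 0]},
    {"offset": [0, 0, -90], "turn": [0, 0, 0]},
    {"offset": [0, 0, -110], "turn": [0, 0, 0]},
    {"offset": [0, 0, -110], "turn": [0, 0, 0]},
    {"offset": [0, 0, -110], "turn": [0, 0, 0]}
  ],
  "hand": 1
}}

```text
clock: 3.4
tool_pos: [0.4958, 0.267, 0.1464]
tcp_rot: [-0.0, 0.636, 0.771, 0.0]
wrist_force: [-0.7, 0.1, -2.2]
grip_width: 0.343
```

```bash
python3 - <<'E'
from h import *
o=bot.get_obs(); print(o['clock'],o['tool_pos'],o['grip_width'],o['wrist_force'],rot(o).as_matrix().round(3))
p,d,c=snap('wrist','w2'); h=cv2.cvtColor(p,cv2.COLOR_RGB2HSV); P=cloud(c,d)
m=(h[...,0]<16)&(h[...,1]>110)&(d>0)
s=P[m]; s=s[np.linalg.norm(s[:,:2]-o['tool_pos'][:2],axis=1)<.08]
print(s.min(0),s.max(0)); t=s[abs(s[:,2]-o['tool_pos'][2])<.02]; print(np.percentile(s[:,2],[1,50,99]),cv2.minAreaRect(t[:,:2].astype(np.float32)*1000))
E
```

```text
3.4 [0.49579182 0.26695357 0.14636991] 0.3427084833583797 [-0.71962858  0.11351174 -2.20152365] [[-0.19   0.982  0.   ]
 [ 0.982  0.19   0.   ]
 [ 0.     0.    -1.   ]]
[0.43687578 0.25035352 0.11063798] [0.54166379 0.28907773 0.24093411]
[0.11241245 0.14431697 0.18080437] ((495.8877258300781, 269.00054931640625), (90.07261657714844, 19.294639587402344), 10.573123931884766)
```

View pics/w2.png

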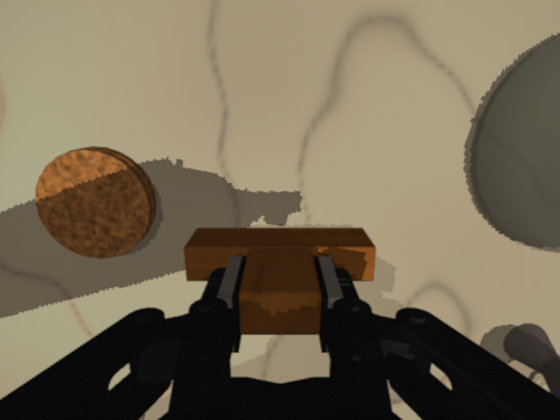

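```bash
python3 - <<'E'
from h import *
go([.5475,-.0886,.21],104.5)
E
```

```text
off [-358.8  -16.4  -64.3] turn [-0.07  0.03 -3.55]
```

Call:
{"method": "drive_tool", "body": {
  "targets": [
    {"offset": [-30, -2, -40], "turn": [0, 0, -1]},
    {"offset": [-70, -4, -64], "turn": [0, 0, -2]},
    {"offset": [-110, -6, -64], "turn": [0, 0, -3.5]},
    {"offset": [-150, -8, -64], "turn": [0, 0, -3.5]},
    {"offset": [-190, -10, -64], "turn": [0, 0, -3.5]},
    {"offset": [-230, -12, -64], "turn": [0, 0, -3.5]},
    {"offset": [-270, -13, -64], "turn": [0, 0, -3.5]},
    {"offset": [-310, -15, -64], "turn": [0, 0, -3.5]},
    {"offset": [-340, -16, -64], "turn": [0, 0, -3.5]},
    {"offset": [-359, -16, -64], "turn": [0, 0, -3.5]},
    {"offset": [-359, -16, -64], "turn": [0, 0, -3.5]},
    {"offset": [-359, -16, -64], "turn": [0, 0, -3.5]},
    {"offset": [-359, -16, -64], "turn": [0, 0, -3.5]}
  ]
}}

```text
clock: 4.75
tool_pos: [0.548, -0.0871, 0.2095]
tcp_rot: [-0.001, 0.612, 0.791, -0.0]
wrist_force: [0.1, 0.2, -1.7]
grip_width: 0.342
```

```bash
python3 - <<'E'
from h import *
o=bot.get_obs(); print(o['clock'],o['tool_pos'],o['grip_width'],o['wrist_force'],rot(o).as_matrix().round(3))
p,d,c=snap('wrist','w3')
E
```

```text
4.75 [ 0.54801152 -0.08712981  0.20951909] 0.3420746175780624 [ 0.11349896  0.23054238 -1.65352233] [[-0.251  0.968 -0.002]
 [ 0.968  0.251  0.   ]
 [ 0.001 -0.001 -1.   ]]
```

View pics/w3.png

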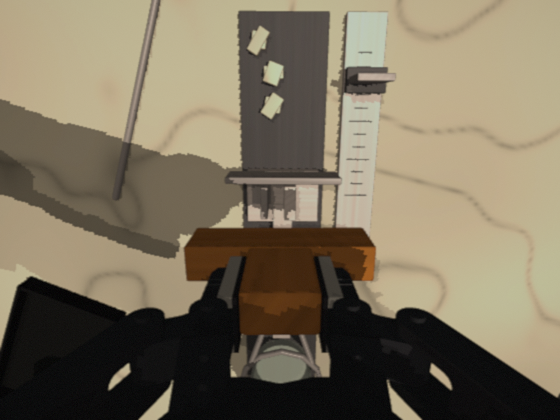

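```bash
cat > m3.py <<'E'
from h import *
p,d,c=load('w3')
h=cv2.cvtColor(p,cv2.COLOR_RGB2HSV); v=h[...,2]; P=cloud(c,d)
L=[];Rr=[]
for r in range(20,160,6):
    row=(v[r]<95); 
    if row[200:345].sum()<30: continue
    cs=np.where(row[200:336])[0]+200; L.append(cast(c,cs[0]-.5,r,.008)); Rr.append(cast(c,cs[-1]+.5,r,.008))
L=np.array(L);Rr=np.array(Rr)
def ang(A):
    vx,vy,x0,y0=cv2.fitLine(A[:,:2].astype(np.float32)*1000,cv2.DIST_HUBER,0,.01,.01).ravel(); 
    a=np.degrees(np.arctan2(vy,vx)); return (a+180 if a<0 else a),x0,y0
print('edges',ang(L),ang(Rr))
T=[]
for u in range(245,325,6):
    rs=np.where(v[:40,u]<95)[0]; T.append(cast(c,u,rs[0]-.5,.008))
T=np.array(T); print('end',ang(T),T.mean(0))
m=(ang(L)[0]+ang(Rr)[0])/2; yaw=np.radians(m); X=np.array([np.cos(yaw),np.sin(yaw)]); Y=np.array([-X[1],X[0]])
yl,yr=(L[:,:2]@Y).mean(),(Rr[:,:2]@Y).mean(); print('width',yl-yr,'yaw',m)
O=X*((T[:,:2]@X).mean()-.2)+Y*(yl+yr)/2; print('O',O)
np.savez('hold.npz',O=O,X=X,Y=Y,yaw=m)
H=lambda Q:np.stack([(Q[...,:2]-O)@X*1000,(Q[...,:2]-O)@Y*1000,Q[...,2]*1000],-1)
w=(v>130).astype(np.uint8); n,l,s,ce=cv2.connectedComponentsWithStats(w)
for i in range(1,n):
    if 240<ce[i][0]<325 and ce[i][1]<150 and 40<s[i,4]<900: print('chip',ce[i],H(cast(c,*ce[i],.015)),H(P[l==i]).mean(0))
HP=H(P)
g=lambda a,b,e,f,z0,z1:HP[(HP[...,0]>a)&(HP[...,0]<b)&(HP[...,1]>e)&(HP[...,1]<f)&(HP[...,2]>z0)&(HP[...,2]<z1)]
q=g(45,80,-55,55,52,60); print('endplate top',len(q),q.mean(0),q.min(0),q.max(0))
q=g(90,175,-100,-50,52,60); print('mark top',len(q),q.mean(0),np.percentile(q,[2,98],axis=0))
q=g(90,175,-100,-50,20,60); print('mark',len(q),q.mean(0),np.percentile(q,[2,98],axis=0))
E
python3 m3.py
```

```text
edges (np.float32(104.124504), np.float32(491.4637), np.float32(-13.42134)) (np.float32(103.97941), np.float32(567.0349), np.float32(10.328961))
end (np.float32(14.490823), np.float32(520.405), np.float32(61.46493)) [0.51431834 0.05989185 0.008     ]
width 0.07908226545640629 yaw 104.051956
O [ 0.56246139 -0.13422779]
chip [257.96226415  39.86253369] [176.1035376   22.11450073  15.        ] [175.07976097  21.77456512  21.23314112]
chip [272.88705234  72.6446281 ] [149.42084147   9.01544857  15.        ] [148.96163262   8.9041453   20.51727547]
chip [271.92774566 105.19653179] [121.47116727   9.82925974  15.        ] [121.45993214   9.73355171  19.49024335]
endplate top 927 [60.15127633 -0.55804041 56.46433493] [ 54.55482062 -49.96703404  52.06263955] [63.15435466 49.05928121 59.99021468]
mark top 312 [143.87702911 -72.49768786  56.64606136] [[141.20566544 -87.21206452  53.8904015 ]
 [146.58329669 -58.11240287  58.34869816]]
mark 497 [143.24823129 -71.43246222  48.02298257] [[136.89351364 -87.61361806  20.06441131]
 [150.9896907  -58.00231114  58.22968336]]
```

```bash
python3 - <<'E'
from h import *
go([.5423,-.0537,.12],104.1);go([.5423,-.0537,.047],104.1)
E
```

```text
off [33.7  2.8 89.8] turn [-0.05 -0.03  0.46]
off [ 33.6   2.8 162.8] turn [-0.05 -0.03  0.46]
```

Call:
{"method": "drive_tool", "body": {
  "targets": [
    {"offset": [20, 2, 30], "turn": [0, 0, 0.4]},
    {"offset": [34, 3, 60], "turn": [0, 0, 0.4]},
    {"offset": [34, 3, 90], "turn": [0, 0, 0.4]},
    {"offset": [34, 3, 90], "turn": [0, 0, 0.4]},
    {"offset": [34, 3, 120], "turn": [0, 0, 0.4]},
    {"offset": [34, 3, 145], "turn": [0, 0, 0.4]},
    {"offset": [34, 3, 157], "turn": [0, 0, 0.4]},
    {"offset": [34, 3, 163], "turn": [0, 0, 0.4]},
    {"offset": [34, 3, 163], "turn": [0, 0, 0.4]},
    {"offset": [34, 3, 163], "turn": [0, 0, 0.4]}
  ]
}}

```text
clock: 5.8
tool_pos: [0.5437, -0.0549, 0.0486]
tcp_rot: [0.001, 0.615, 0.788, 0.001]
wrist_force: [-0.1, -0.2, -2.1]
grip_width: 0.341
```

```bash
python3 - <<'E'
from h import *
o=bot.get_obs(); print(o['clock'],o['tool_pos'],o['grip_width'],o['wrist_force'])
p,d,c=snap('wrist','w4')
p,d,c=snap('scene','s4')
a=cv2.resize(p[165:275,165:425],None,fx=3,fy=3,interpolation=cv2.INTER_CUBIC)
cv2.imwrite('pics/s4z.png',cv2.cvtColor(cv2.convertScaleAbs(a,alpha=1.5),cv2.COLOR_RGB2BGR))
E
```

```text
5.8 [ 0.5436624  -0.05489793  0.04856666] 0.3411762943913678 [-0.14879473 -0.20353174 -2.08304384]
```

View pics/w4.png

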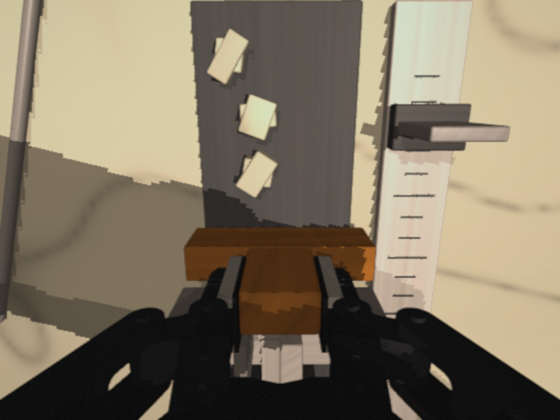

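View pics/s4z.png

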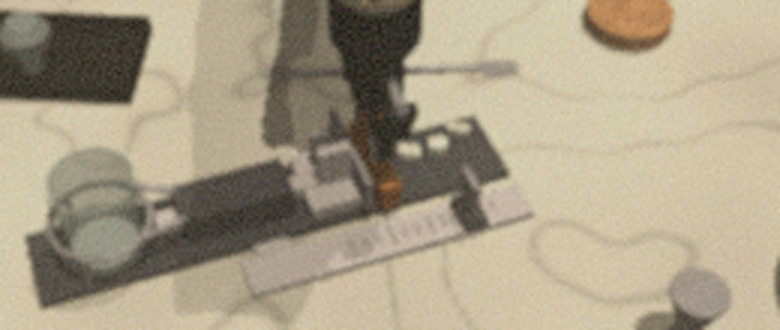

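Call:
{"method": "drive_tool", "body": {
  "targets": [
    {"offset": [0, 0, 2], "turn": [0, 0, 0]},
    {"offset": [6, 0, 2], "turn": [0, 0, 0]},
    {"offset": [14, 0, 2], "turn": [0, 0, 0]},
    {"offset": [22, 0, 2], "turn": [0, 0, 0]},
    {"offset": [30, 0, 2], "turn": [0, 0, 0]},
    {"offset": [38, 0, 2], "turn": [0, 0, 0]},
    {"offset": [46, 0, 2], "turn": [0, 0, 0]},
    {"offset": [54, 0, 2], "turn": [0, 0, 0]},
    {"offset": [62, 0, 2], "turn": [0, 0, 0]},
    {"offset": [70, 0, 2], "turn": [0, 0, 0]},
    {"offset": [78, 0, 2], "turn": [0, 0, 0]},
    {"offset": [86, 0, 2], "turn": [0, 0, 0]},
    {"offset": [94, 0, 2], "turn": [0, 0, 0]},
    {"offset": [100, 0, 2], "turn": [0, 0, 0]},
    {"offset": [100, 0, 2], "turn": [0, 0, 0]}
  ]
}}

```text
clock: 7.4
tool_pos: [0.5185, 0.0436, 0.0455]
tcp_rot: [-0.0, 0.615, 0.789, 0.0]
wrist_force: [0.6, 0.4, 5.9]
grip_width: 0.341
```

```bash
python3 - <<'E'
from h import *
o=bot.get_obs(); print(o['clock'],o['tool_pos'],o['grip_width'],o['wrist_force'])
p,d,c=snap('wrist','w5')
E
```

```text
7.4 [0.51846972 0.04364306 0.04551862] 0.34099728774551147 [0.566609   0.38823525 5.85671013]
```

View pics/w5.png

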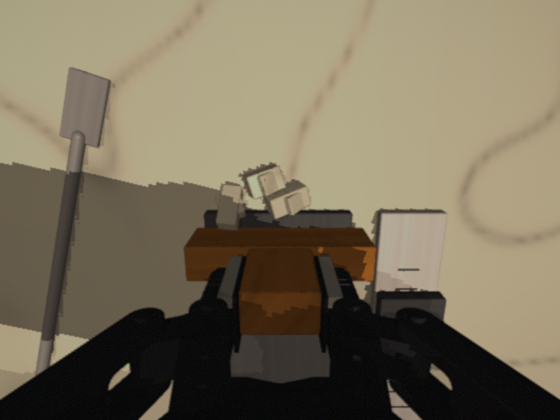

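Call:
{"method": "drive_tool", "body": {
  "targets": [
    {"offset": [8, 0, -1], "turn": [0, 0, 0]},
    {"offset": [16, 0, -1], "turn": [0, 0, 0]},
    {"offset": [24, 0, -1], "turn": [0, 0, 0]},
    {"offset": [32, 0, -1], "turn": [0, 0, 0]},
    {"offset": [40, 0, -1], "turn": [0, 0, 0]},
    {"offset": [48, 0, -1], "turn": [0, 0, 0]},
    {"offset": [54, 0, -1], "turn": [0, 0, 0]},
    {"offset": [54, 0, -1], "turn": [0, 0, 0]},
    {"offset": [54, 0, -20], "turn": [0, 0, 0]},
    {"offset": [54, 0, -50], "turn": [0, 0, 0]},
    {"offset": [54, 0, -80], "turn": [0, 0, 0]},
    {"offset": [54, 0, -100], "turn": [0, 0, 0]},
    {"offset": [54, 0, -100], "turn": [0, 0, 0]}
  ]
}}

```text
clock: 8.75
tool_pos: [0.5072, 0.0947, 0.148]
tcp_rot: [0.001, 0.616, 0.788, 0.002]
wrist_force: [0.8, 0.7, -1.5]
grip_width: 0.341
```

```bash
python3 - <<'E'
from h import *
o=bot.get_obs(); print(o['clock'],o['tool_pos'],o['grip_width'],o['wrist_force'])
p,d,c=snap('wrist','w6')
p,d,c=snap('top','t6')
a=cv2.resize(p[150:245,165:395],None,fx=3.4,fy=3.4,interpolation=cv2.INTER_CUBIC)
cv2.imwrite('pics/t6z.png',cv2.cvtColor(cv2.convertScaleAbs(a,alpha=1.5),cv2.COLOR_RGB2BGR))
E
```

```text
8.75 [0.50719985 0.09466782 0.14803544] 0.3414213222318103 [ 0.75791395  0.69105924 -1.45767936]
```

View pics/w6.png

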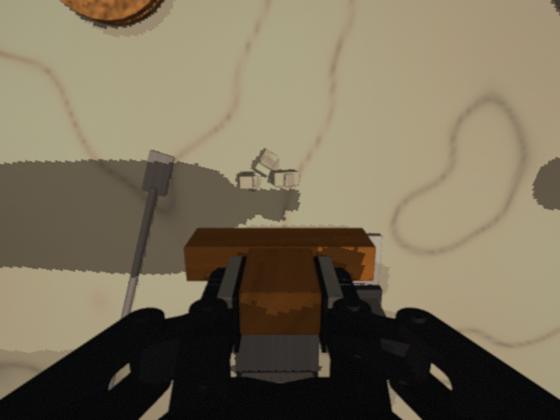

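View pics/t6z.png

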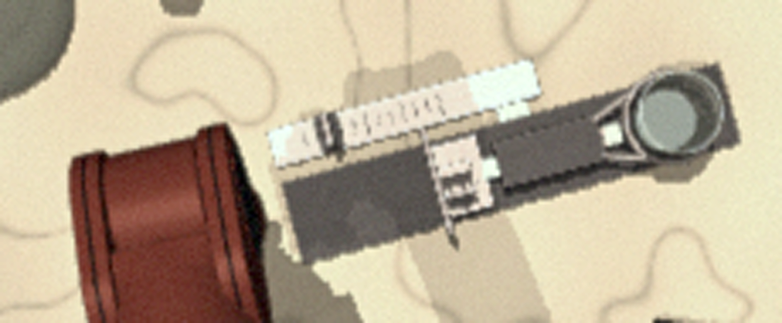

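```bash
python3 - <<'E'
from h import *
z=np.load('hold.npz'); p,d,c=load('w6')
for uv in((249,181),(266,161),(287,178)):
    w=cast(c,*uv,.01); q=w[:2]-z['O']; print(q@z['X'],q@z['Y'])
go([.495,.265,.037],104.1)
E
```

```text
0.24900052500379688 0.021608060822883964
0.26524191208448455 0.007612201000106213
0.2514026690398915 -0.00922523186601582
off [168.   31.3 108.1] turn [ 0.01 -0.02 -0.07]
```

Call:
{"method": "drive_tool", "body": {
  "targets": [
    {"offset": [30, 5, 0], "turn": [0, 0, 0]},
    {"offset": [70, 13, 0], "turn": [0, 0, 0]},
    {"offset": [110, 20, 0], "turn": [0, 0, 0]},
    {"offset": [150, 28, 0], "turn": [0, 0, 0]},
    {"offset": [168, 31, 20], "turn": [0, 0, 0]},
    {"offset": [168, 31, 50], "turn": [0, 0, 0]},
    {"offset": [168, 31, 80], "turn": [0, 0, 0]},
    {"offset": [168, 31, 98], "turn": [0, 0, 0]},
    {"offset": [168, 31, 105], "turn": [0, 0, 0]},
    {"offset": [168, 31, 108], "turn": [0, 0, 0]},
    {"offset": [168, 31, 108], "turn": [0, 0, 0]},
    {"offset": [168, 31, 108], "turn": [0, 0, 0]}
  ]
}}

```text
clock: 10.05
tool_pos: [0.4934, 0.2641, 0.0376]
tcp_rot: [-0.001, 0.616, 0.788, -0.001]
wrist_force: [-9.0, -4.8, 14.2]
grip_width: 0.338
```

```bash
python3 - <<'E'
from h import *
o=bot.get_obs(); print(o['clock'],o['tool_pos'],o['grip_width'],o['wrist_force'])
E
```

```text
10.05 [0.49340182 0.26414377 0.03762165] 0.3383279766670426 [-9.01362443 -4.81393814 14.23219814]
```

Call:
{"method": "drive_tool", "body": {
  "targets": [
    {"offset": [0, 0, -1], "turn": [0, 0, 0]},
    {"offset": [0, 0, -1], "turn": [0, 0, 0]},
    {"offset": [0, 0, -1], "turn": [0, 0, 0]},
    {"offset": [0, 0, -1], "turn": [0, 0, 0]},
    {"offset": [0, 0, -1], "turn": [0, 0, 0]},
    {"offset": [0, 0, -1], "turn": [0, 0, 0]},
    {"offset": [0, 0, -20], "turn": [0, 0, 0]},
    {"offset": [0, 0, -50], "turn": [0, 0, 0]},
    {"offset": [0, 0, -90], "turn": [0, 0, 0]},
    {"offset": [0, 0, -120], "turn": [0, 0, 0]},
    {"offset": [0, 0, -120], "turn": [0, 0, 0]},
    {"offset": [0, 0, -120], "turn": [0, 0, 0]}
  ],
  "hand": -0.3
}}

```text
clock: 11.25
tool_pos: [0.495, 0.2653, 0.1577]
tcp_rot: [0.0, 0.615, 0.788, 0.001]
wrist_force: [-0.3, -0.7, -0.8]
grip_width: 0.647
```

```bash
python3 - <<'E'
from h import *
o=bot.get_obs(); print(o['clock'],o['tool_pos'],o['grip_width'],o['wrist_force'])
p,d,c=snap('wrist','w7'); h=cv2.cvtColor(p,cv2.COLOR_RGB2HSV); P=cloud(c,d)
m=(h[...,0]<16)&(h[...,1]>110)&(d>0)
s=P[m]; s=s[np.linalg.norm(s[:,:2]-[.495,.266],axis=1)<.07]; print(np.percentile(s[:,2],[1,50,99]))
z=np.load('hold.npz'); O,X=z['O'],z['X']
# next: tool centred hy=-3, hx = 59-18
Y=z['Y']; t=O+X*.039+Y*-.003; print(t); go([*t,.13],104.2)
E
```

```text
11.25 [0.49495274 0.26529933 0.15773506] 0.6473759527162073 [-0.32404899 -0.65207546 -0.81566475]
[0.00656868 0.02968335 0.24301635]
[ 0.55590235 -0.09566642]
off [-364.8  -27.9   26.8] turn [-0.04  0.01 -0.15]
```

View pics/w7.png

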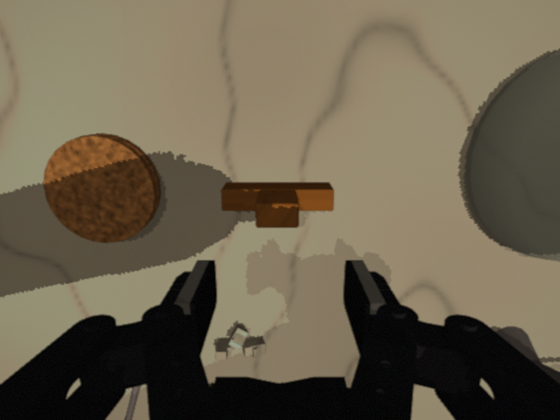

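Call:
{"method": "drive_tool", "body": {
  "targets": [
    {"offset": [-45, -3, 0], "turn": [0, 0, 0]},
    {"offset": [-90, -7, 0], "turn": [0, 0, 0]},
    {"offset": [-135, -10, 0], "turn": [0, 0, 0]},
    {"offset": [-180, -13, 0], "turn": [0, 0, 0]},
    {"offset": [-225, -17, 0], "turn": [0, 0, 0]},
    {"offset": [-270, -20, 0], "turn": [0, 0, 0]},
    {"offset": [-315, -24, 0], "turn": [0, 0, 0]},
    {"offset": [-360, -28, 0], "turn": [0, 0, 0]},
    {"offset": [-400, -28, 0], "turn": [0, 0, 0]},
    {"offset": [-420, -28, 0], "turn": [0, 0, 0]},
    {"offset": [-420, -28, 0], "turn": [0, 0, 0]},
    {"offset": [-420, -28, 0], "turn": [0, 0, 0]},
    {"offset": [-420, -28, 0], "turn": [0, 0, 0]}
  ]
}}

```text
clock: 12.6
tool_pos: [0.5691, -0.1476, 0.1564]
tcp_rot: [-0.001, 0.615, 0.789, -0.0]
wrist_force: [0.1, 0.6, -0.5]
grip_width: 0.656
```

```bash
cat > m8.py <<'E'
from h import *
import sys
o=bot.get_obs(); print(o['clock'],o['tool_pos'],o['grip_width'],o['wrist_force'],rot(o).as_matrix().round(3)[:,0])
p,d,c=snap('wrist',sys.argv[1])
z=np.load('hold.npz'); O,X,Y=z['O'],z['X'],z['Y']; P=cloud(c,d)
HP=np.stack([(P[...,:2]-O)@X*1000,(P[...,:2]-O)@Y*1000,P[...,2]*1000],-1)
T=o['tool_pos'][:2]-O; print('TCP h',T@X,T@Y)
def g(n,a,b,e,f,z0,z1):
    q=HP[(HP[...,0]>a)&(HP[...,0]<b)&(HP[...,1]>e)&(HP[...,1]<f)&(HP[...,2]>z0)&(HP[...,2]<z1)]
    if len(q)>5: print(n,len(q),q.mean(0).round(1),np.percentile(q,[2,98],axis=0).round(1))
g('plate',40,150,-55,55,52,60); g('mark',120,165,-95,-56,52,60)
g('posttab',10,140,-25,30,61,69); g('post',10,140,-25,4,61,69); g('tab',10,140,8,25,61,69)
E
python3 m8.py w8
```

```text
12.6 [ 0.56914985 -0.14758304  0.1564348 ] 0.6558916585385597 [ 0.08662867  0.56944724 -0.45279061] [-0.244  0.97   0.001]
TCP h -0.01457958149344735 -0.003245644135478658
plate 1529 [59.6 -0.2 56.7] [[ 56.8 -48.   55.1]
 [ 62.6  47.5  58.2]]
posttab 1119 [42.   1.7 64.7] [[ 27.8 -11.1  63.1]
 [ 55.7  18.3  66.2]]
post 707 [42.  -6.4 64.8] [[ 27.6 -11.1  63.3]
 [ 56.2  -1.9  66.2]]
tab 412 [41.9 15.5 64.6] [[28.8 12.7 62.7]
 [55.1 18.5 66.2]]
```

View pics/w8.png

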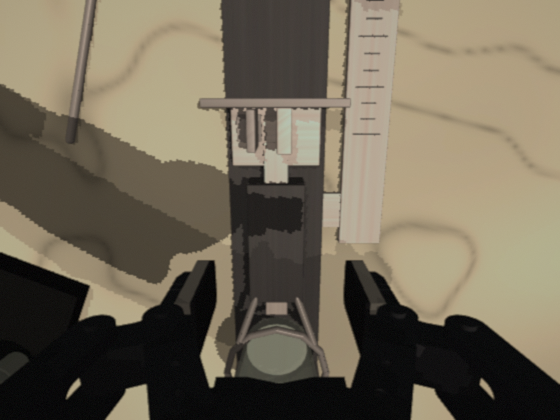

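Call:
{"method": "drive_tool", "body": {
  "targets": [
    {"offset": [30, 0, 20], "turn": [0, 0, 0]},
    {"offset": [52, 0, 50], "turn": [0, 0, 0]},
    {"offset": [52, 0, 70], "turn": [0, 0, 0]},
    {"offset": [52, 0, 70], "turn": [0, 0, 0]},
    {"offset": [52, 0, 90], "turn": [0, 0, 0]},
    {"offset": [52, 0, 105], "turn": [0, 0, 0]},
    {"offset": [52, 0, 115], "turn": [0, 0, 0]},
    {"offset": [52, 0, 121], "turn": [0, 0, 0]},
    {"offset": [52, 0, 121], "turn": [0, 0, 0]},
    {"offset": [52, 0, 121], "turn": [0, 0, 0]}
  ]
}}

```text
clock: 13.65
tool_pos: [0.5572, -0.0989, 0.0368]
tcp_rot: [0.0, 0.615, 0.788, 0.0]
wrist_force: [-0.6, 0.1, -0.4]
grip_width: 0.651
```

```bash
python3 m8.py w9; python3 - <<'E'
from h import *
p,d,c=snap('scene','s9')
a=cv2.resize(p[165:275,165:425],None,fx=3,fy=3,interpolation=cv2.INTER_CUBIC)
cv2.imwrite('pics/s9z.png',cv2.cvtColor(cv2.convertScaleAbs(a,alpha=1.5),cv2.COLOR_RGB2BGR))
E
```

```text
13.65 [ 0.55716349 -0.09894834  0.03676615] 0.6510758766811221 [-0.56670336  0.13264042 -0.43733854] [-0.242  0.97  -0.   ]
TCP h 0.03551008598346023 -0.003426544396337844
plate 5808 [58.4  0.  56.3] [[ 42.7 -47.4  52.4]
 [ 63.1  46.9  59.2]]
mark 7 [140.7 -67.4  52.3] [[140.6 -77.2  52. ]
 [140.8 -59.3  52.7]]
posttab 3702 [42.9  4.7 64.7] [[ 27.9 -10.9  61.6]
 [ 56.7  27.6  67.8]]
post 2029 [43.3 -6.3 64.7] [[ 27.9 -11.   62.4]
 [ 56.9  -1.6  66. ]]
tab 1523 [42.  17.1 64.6] [[27.8 12.7 61.4]
 [55.8 24.1 68.2]]
```

View pics/w9.png

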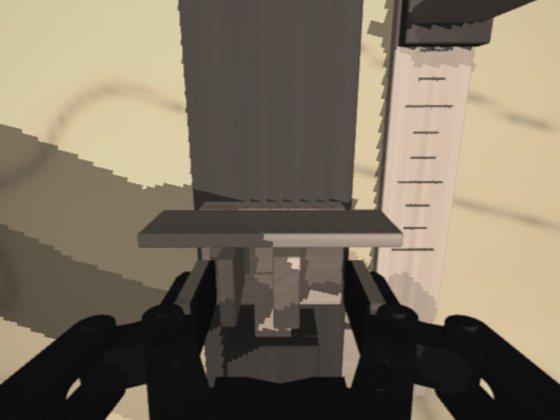

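View pics/s9z.png

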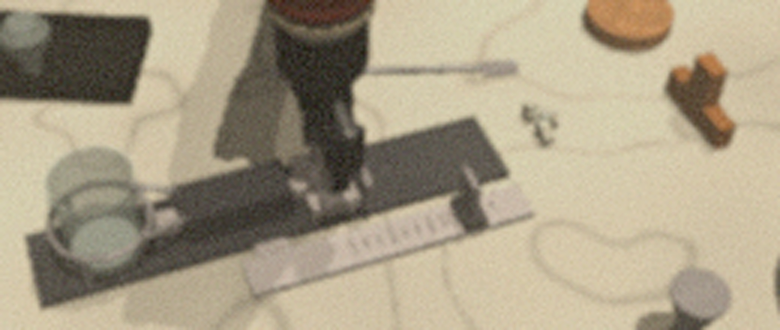

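Call:
{"method": "drive_tool", "body": {
  "targets": [
    {"offset": [4, 0, 3], "turn": [0, 0, 0]},
    {"offset": [8, 0, 3], "turn": [0, 0, 0]},
    {"offset": [12, 0, 3], "turn": [0, 0, 0]},
    {"offset": [18, 0, 3], "turn": [0, 0, 0]},
    {"offset": [24, 0, 3], "turn": [0, 0, 0]},
    {"offset": [30, 0, 3], "turn": [0, 0, 0]},
    {"offset": [36, 0, 3], "turn": [0, 0, 0]},
    {"offset": [42, 0, 3], "turn": [0, 0, 0]},
    {"offset": [48, 0, 3], "turn": [0, 0, 0]},
    {"offset": [54, 0, 3], "turn": [0, 0, 0]},
    {"offset": [60, 0, 3], "turn": [0, 0, 0]},
    {"offset": [65, 0, 3], "turn": [0, 0, 0]},
    {"offset": [65, 0, 3], "turn": [0, 0, 0]},
    {"offset": [65, 0, 3], "turn": [0, 0, 0]}
  ]
}}

```text
clock: 15.15
tool_pos: [0.5409, -0.0354, 0.0333]
tcp_rot: [-0.0, 0.615, 0.788, -0.0]
wrist_force: [-0.7, -4.3, -0.9]
grip_width: 0.648
```

```bash
python3 m8.py w10
```

```text
15.15 [ 0.54087681 -0.03538301  0.0332744 ] 0.6482541839347817 [-0.67107518 -4.25976653 -0.88143882] [-0.243  0.97   0.   ]
TCP h 0.10112771407541864 -0.003060995996115643
plate 6283 [114.4  -0.3  56.2] [[ 93.6 -47.1  52.4]
 [119.   46.8  59.4]]
mark 1699 [144.5 -72.   56.3] [[141.1 -86.7  52.5]
 [147.2 -58.   58. ]]
posttab 3727 [100.2   4.9  64.6] [[ 84.1 -10.7  61.5]
 [112.8  27.6  67.9]]
post 2045 [99.4 -6.2 64.6] [[ 83.8 -10.9  62. ]
 [112.8  -1.3  65.9]]
tab 1522 [99.9 17.4 64.6] [[ 84.9  12.8  61.3]
 [112.2  24.4  68.4]]
```

View pics/w10.png

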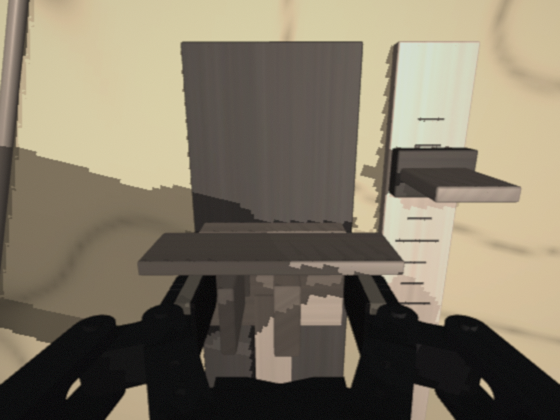

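Call:
{"method": "drive_tool", "body": {
  "targets": [
    {"offset": [5, 0, 0], "turn": [0, 0, 0]},
    {"offset": [10, 0, 0], "turn": [0, 0, 0]},
    {"offset": [15, 0, 0], "turn": [0, 0, 0]},
    {"offset": [20, 0, 0], "turn": [0, 0, 0]},
    {"offset": [25, 0, 0], "turn": [0, 0, 0]},
    {"offset": [28, 0, 0], "turn": [0, 0, 0]},
    {"offset": [28, 0, 0], "turn": [0, 0, 0]},
    {"offset": [28, 0, 0], "turn": [0, 0, 0]},
    {"offset": [28, 0, 0], "turn": [0, 0, 0]}
  ]
}}

```text
clock: 16.1
tool_pos: [0.5342, -0.0088, 0.0333]
tcp_rot: [-0.0, 0.616, 0.788, -0.0]
wrist_force: [-1.8, -4.1, -0.7]
grip_width: 0.649
```

```bash
sed -i "s/g('plate',40,150/g('plate',60,165/" m8.py; cat >> m8.py <<'E'
for a,b in((-46,-30),(25,46)): g('plate top',100,165,a,b,53.5,59)
g('mark top',120,165,-87,-58,53.5,59)
E
python3 m8.py w11
```

```text
16.1 [ 0.53421212 -0.00879605  0.0333036 ] 0.6492433105238136 [-1.84447201 -4.10649436 -0.67909929] [-0.242  0.97  -0.   ]
TCP h 0.12853728096381864 -0.0030511038452258684
plate 6310 [141.8  -0.4  56.2] [[121.6 -47.   52.4]
 [146.4  46.9  59.4]]
mark 1584 [144.9 -72.2  56.1] [[141.3 -86.9  52.4]
 [147.4 -58.   57.9]]
posttab 3550 [126.9   4.6  64.7] [[111.6 -10.7  61.8]
 [139.8  25.5  67.7]]
post 1966 [126.2  -6.1  64.7] [[111.3 -10.9  63. ]
 [139.8  -1.2  65.9]]
tab 1506 [127.2  17.3  64.6] [[112.3  12.9  61.4]
 [139.3  24.4  68.2]]
plate top 1080 [140.7 -37.1  56.5] [[121.  -45.5  53.7]
 [146.4 -30.4  58.7]]
plate top 1100 [143.   35.   56.4] [[135.7  25.4  53.8]
 [146.4  45.6  58.5]]
mark top 1378 [144.7 -72.3  56.5] [[141.3 -86.4  53.8]
 [147.3 -58.3  58. ]]
```

View pics/w11.png

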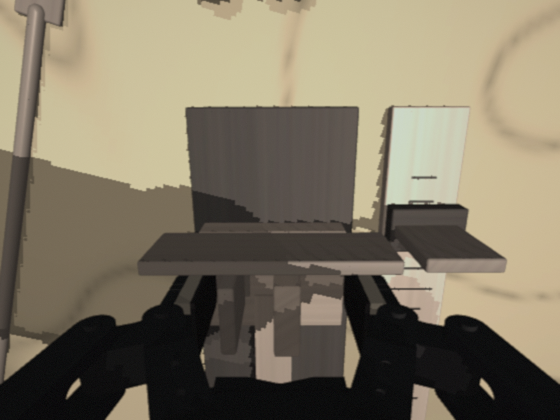

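Call:
{"method": "drive_tool", "body": {
  "targets": [
    {"offset": [1, 0, 0], "turn": [0, 0, 0]},
    {"offset": [1, 0, 0], "turn": [0, 0, 0]},
    {"offset": [1, 0, 0], "turn": [0, 0, 0]},
    {"offset": [1, 0, 0], "turn": [0, 0, 0]}
  ]
}}

```text
clock: 16.55
tool_pos: [0.534, -0.0078, 0.0333]
tcp_rot: [-0.0, 0.615, 0.788, -0.0]
wrist_force: [-2.1, -5.0, -2.2]
grip_width: 0.651
```

Call:
{"method": "drive_tool", "body": {
  "targets": [
    {"offset": [0, 0, 0], "turn": [0, 0, 0]},
    {"offset": [0, 0, 0], "turn": [0, 0, 0]},
    {"offset": [0, 0, 0], "turn": [0, 0, 0]},
    {"offset": [0, 0, 0], "turn": [0, 0, 0]},
    {"offset": [0, 0, 0], "turn": [0, 0, 0]},
    {"offset": [0, 0, 0], "turn": [0, 0, 0]},
    {"offset": [0, 0, 0], "turn": [0, 0, 0]},
    {"offset": [0, 0, 0], "turn": [0, 0, 0]},
    {"offset": [0, 0, 0], "turn": [0, 0, 0]},
    {"offset": [0, 0, 0], "turn": [0, 0, 0]},
    {"offset": [0, 0, 0], "turn": [0, 0, 0]},
    {"offset": [0, 0, 0], "turn": [0, 0, 0]}
  ],
  "hand": 1
}}

```text
clock: 17.75
tool_pos: [0.5342, -0.0076, 0.0335]
tcp_rot: [0.0, 0.615, 0.788, 0.0]
wrist_force: [0.2, -5.1, 3.7]
grip_width: 0.163
```

```bash
python3 m8.py w12; python3 - <<'E'
from h import *
snap('scene','s12')
E
```

```text
17.75 [ 0.53424137 -0.00757315  0.03352263] 0.16333441306786334 [ 0.24467007 -5.10665418  3.71651636] [-0.243  0.97  -0.   ]
TCP h 0.1297164842692203 -0.003376398523006513
plate 5654 [144.4  -0.8  56.2] [[136.9 -47.4  52.4]
 [147.5  47.1  59.1]]
mark 1547 [145.  -72.2  56.1] [[141.6 -87.   52.3]
 [147.4 -58.   57.9]]
posttab 2744 [127.3  -3.9  64.7] [[112.6 -20.9  62.1]
 [139.7  13.1  66.2]]
post 2655 [127.   -4.5  64.8] [[112.6 -20.9  62.8]
 [139.7   2.8  66.2]]
tab 89 [137.2  13.6  63.1] [[136.6  10.4  61.1]
 [137.8  16.3  65.6]]
plate top 739 [145.  -38.   56.4] [[141.6 -45.6  53.9]
 [147.5 -30.3  57.9]]
plate top 949 [144.9  35.5  56.5] [[141.7  25.4  53.9]
 [147.4  45.7  57.9]]
mark top 1347 [144.9 -72.2  56.4] [[141.5 -86.2  53.8]
 [147.4 -58.3  57.9]]
```

View pics/w12.png

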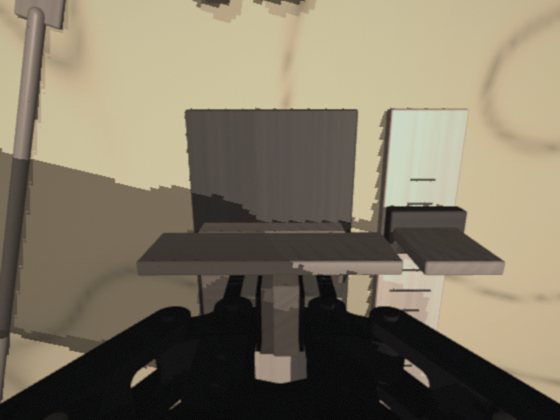

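View pics/s12.png

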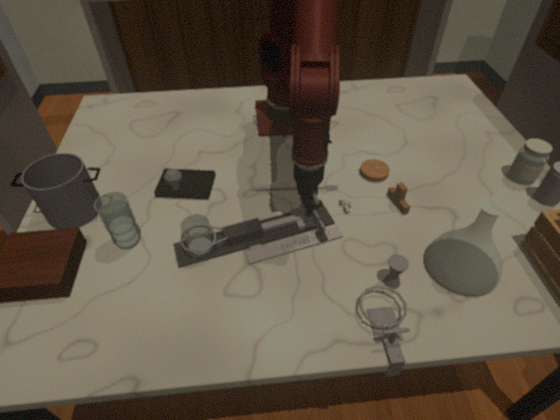

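Call:
{"method": "drive_tool", "body": {
  "targets": [
    {"offset": [0, 0, 0], "turn": [0, 0, 0]},
    {"offset": [0, 0, 0], "turn": [0, 0, 0]},
    {"offset": [0, 0, 0], "turn": [0, 0, 0]},
    {"offset": [0, 0, 0], "turn": [0, 0, 0]}
  ]
}}

```text
clock: 18.25
tool_pos: [0.5343, -0.0076, 0.0336]
tcp_rot: [0.0, 0.615, 0.788, 0.0]
wrist_force: [-0.8, -4.3, 5.1]
grip_width: 0.16
```

```bash
python3 - <<'E'
from h import *
o=bot.get_obs(); print(o['clock'],o['tool_pos'],o['grip_width'],o['wrist_force'])
print(workorder.job_done())
E
```

```text
18.25 [ 0.53431716 -0.00759417  0.03355709] 0.1596928638859004 [-0.84473031 -4.25728659  5.10909511]
the job is handed in; nothing more can be done
None
```

The job is handed in at 18.3 s on the robot's clock. I used the scraper to push all three chips off the plate's outer end. I then stood the scraper back about where it started, slid the leg out to the mark with the cam open, and pinched the cam shut. The arm is still holding that pose.

Last checks:
- **Leg:** the end plate measured at holder x 144.9–145.0 mm and the mark blade at 144.9 mm. That is in line within about 1 mm. The wrist force reads about 4–5 N along the slide.
- **Cam:** in the last wrist picture it is closed against the post. The gripper opening reads 0.16, about 13.6 mm, a little under the nominal 16 mm. I could not measure the cam travel or the finger contact forces directly.
- **Chips:** they lie on the bare shelf at holder x of about 249–265 mm, clear of the plate's end at 200 mm.
- **Scraper:** it is standing free on the shelf, about 0.2 m beyond the plate's end.
- **Bystanders:** none looked moved in the last scene picture; I did not measure their positions again.

No check failed. The hand-in gave no verdict.

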